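# Put returned pipe fittings back into their stock cartons

### The job

Sort the five loose pipe fittings in front of the cartons back into stock: each goes into the carton that already holds its own kind, laid on the clear cardboard floor in front of the stock (elbows, tee and cross lying flat, the coupling on end or on its side), with nothing piled on the stock, on another fitting or on a wall. Set each one down gently rather than dropping it, and leave the oil can that stands among them upright and where it is.

Things in the scene. Friction and masses are not known exactly. Their poses are not given: they have to be found in the camera images.
- elbow_a: Dark iron pipe elbow (L), one of two alike, lying flat, 29 mm high: tubes 23 mm in diameter, each ending in a bead 29 mm in diameter, 12 mm wide, flat mouth 28 mm from the origin. Origin where the tube axes cross, 14.5 mm above the table; z up. Sockets along +x and +y; the bend's back is rounded, 14.5 mm from the origin; from there to a mouth 42.5 mm. 0.1 kg.
- elbow_b: Dark iron pipe elbow (L), one of two alike, lying flat, 29 mm high: tubes 23 mm in diameter, each ending in a bead 29 mm in diameter, 12 mm wide, flat mouth 28 mm from the origin. Origin where the tube axes cross, 14.5 mm above the table; z up. Sockets along +x and +y; the bend's back is rounded, 14.5 mm from the origin; from there to a mouth 42.5 mm. 0.1 kg.
- tee: Dark iron pipe tee (T), lying flat, 29 mm high: tubes 23 mm in diameter, each ending in a bead 29 mm in diameter, 12 mm wide, flat mouth 28 mm from the origin. Origin where the tube axes cross, 14.5 mm above the table; z up. Run along x, 56 mm mouth to mouth; branch to +y; back of the run (plain tube within 16 mm of its middle) to branch mouth 39.5 mm. 0.13 kg.
- cross: Dark iron pipe cross (plus shape), lying flat, 29 mm high: tubes 23 mm in diameter, each ending in a bead 29 mm in diameter, 12 mm wide, flat mouth 28 mm from the origin. Origin where the tube axes cross, 14.5 mm above the table; z up. Sockets along +x, -x, +y, -y; 56 mm mouth to mouth both ways. 0.16 kg.
- coupling: Straight coupling, a dark iron tube 29 mm in diameter and 36 mm long, open at both ends (20 mm bore), standing on end. Origin: its middle, 18 mm above the table; z along its axis, up. About 0.08 kg.
- carton_elbows: Brown carton, fixed, its stock three L-shaped elbows. Origin at table height under the middle of its clear floor (x +-60, y +-63 mm, 4 mm thick); +x leads away from the robot to the stock (x 57 to 128 mm, up to 40 mm high). Walls 4 mm: front wall x -64 mm, 35 mm high; rear wall x 134 mm, 75 mm high; sides 35 mm high up to x 0, then sloping up to 75 mm at x 60.
- carton_tees: Brown carton, fixed, its stock two T-shaped tees. Origin at table height under the middle of its clear floor (x +-60, y +-63 mm, 4 mm thick); +x leads away from the robot to the stock (x 57 to 128 mm, up to 40 mm high). Walls 4 mm: front wall x -64 mm, 35 mm high; rear wall x 134 mm, 75 mm high; sides 35 mm high up to x 0, then sloping up to 75 mm at x 60.
- carton_crosses: Brown carton, fixed, its stock two plus-shaped crosses. Origin at table height under the middle of its clear floor (x +-60, y +-63 mm, 4 mm thick); +x leads away from the robot to the stock (x 57 to 128 mm, up to 40 mm high). Walls 4 mm: front wall x -64 mm, 35 mm high; rear wall x 134 mm, 75 mm high; sides 35 mm high up to x 0, then sloping up to 75 mm at x 60.
- carton_couplings: Brown carton, fixed, its stock five round couplings on end. Origin at table height under the middle of its clear floor (x +-60, y +-63 mm, 4 mm thick); +x leads away from the robot to the stock (x 57 to 128 mm, up to 40 mm high). Walls 4 mm: front wall x -64 mm, 35 mm high; rear wall x 134 mm, 75 mm high; sides 35 mm high up to x 0, then sloping up to 75 mm at x 60.
- oil_can: Small bright steel oil can that stands among the fittings: body 52 mm in diameter and 50 mm high, a cone above it to 78 mm, and a thin spout leaning up to a tip at 121 mm height, 14 mm off the axis towards +x. Origin: centre of its underside; z up. About 0.3 kg, loose; not to be moved.
Not all that is in view belongs to the job. Leave any blue look-alike of the coupling alone.

How it is judged:
At the end, for the whole second after the job is handed in: Each fitting rests released in its kind's carton, origin x -50 to 52 mm, y within 53 mm of the carton's origin, 12 to 26 mm above the table (on the floor, not piled), below 0.02 m/s; elbows, tee and cross flat within 0.35 rad; oil can within 40 mm of its start, tilted under 0.3 rad (x of elbow_a in the frame of carton_elbows between -0.05 and 0.052 m and y of elbow_a in the frame of carton_elbows between -0.053 and 0.053 m and z of elbow_a in the frame of carton_elbows between 0.012 and 0.026 m and linear speed of each of elbow_a, elbow_b, tee, cross, coupling below 0.02 m/s and (angle between elbow_a's own z axis and vertical below 0.35 rad or angle between elbow_a's own z axis and vertical above 2.79 rad) and x of elbow_b in the frame of carton_elbows between -0.05 and 0.052 m and y of elbow_b in the frame of carton_elbows between -0.053 and 0.053 m and z of elbow_b in the frame of carton_elbows between 0.012 and 0.026 m and (angle between elbow_b's own z axis and vertical below 0.35 rad or angle between elbow_b's own z axis and vertical above 2.79 rad) and x of tee in the frame of carton_tees between -0.05 and 0.052 m and y of tee in the frame of carton_tees between -0.053 and 0.053 m and z of tee in the frame of carton_tees between 0.012 and 0.026 m and (angle between tee's own z axis and vertical below 0.35 rad or angle between tee's own z axis and vertical above 2.79 rad) and x of cross in the frame of carton_crosses between -0.05 and 0.052 m and y of cross in the frame of carton_crosses between -0.053 and 0.053 m and z of cross in the frame of carton_crosses between 0.012 and 0.026 m and (angle between cross's own z axis and vertical below 0.35 rad or angle between cross's own z axis and vertical above 2.79 rad) and x of coupling in the frame of carton_couplings between -0.05 and 0.052 m and y of coupling in the frame of carton_couplings between -0.053 and 0.053 m and z of coupling in the frame of carton_couplings between 0.012 and 0.026 m and angle between oil_can's own z axis and vertical below 0.3 rad and distance of oil_can from where it was at the start of the episode below 0.04 m); the robot touches nothing.
It fails at once if a fitting is dropped or thrown: it moves faster than 0.8 m/s (a fall of about 33 mm) while no finger touches it ((contact force between the fingers and elbow_a below 0.01 N and linear speed of elbow_a above 0.8 m/s) or (contact force between the fingers and elbow_b below 0.01 N and linear speed of elbow_b above 0.8 m/s) or (contact force between the fingers and tee below 0.01 N and linear speed of tee above 0.8 m/s) or (contact force between the fingers and cross below 0.01 N and linear speed of cross above 0.8 m/s) or (contact force between the fingers and coupling below 0.01 N and linear speed of coupling above 0.8 m/s)).
It fails at once if the oil can is knocked over or pushed more than 40 mm (angle between oil_can's own z axis and vertical above 0.4 rad or distance of oil_can from where it was at the start of the episode above 0.04 m).
It also fails if it takes over 125 s, if anything falls off the work surface, if the arm or the gripper's body presses on something with over 40 N, if the wrist force passes 120 N, or if a joint passes its speed limit or range.

### The arm

A 7-joint arm with a two-finger parallel gripper is mounted at the origin on the work surface. World frame = base frame: x ahead of the robot, y to its left, z up, the work surface at z = 0. Lengths are in m, angles in rad, forces in N, time in s.
With the tool pointing down it reaches from about 0.425 to 0.975 m from the base axis. Payload 16.7 kg.
Tool frame: the origin (TCP) lies midway between the tips of the shut fingers; the grasp point (between the pads) lies pinch_z behind it (pinch_z is the distance from the TCP to the grasp point, in m); z points along the fingers, y is the direction in which the jaws open and shut (so a half turn about z gives the same grasp; the last joint's range is limited). The gripper opens to 85 mm and grips with 20 to 120 N. Pads are 22 mm wide; open, the fingers measure 114 mm over their backs; the gripper's body (76 mm by 85 mm) begins 54 mm behind the grasp point. The pads swing forward as they close: fully open they stand 13 mm farther back than shut.
Start: joints at [0.982, 0.426, 0.074, 1.606, -0.034, 1.111, -0.067], TCP at [0.287, -0.611, 0.231] pointing down, gripper open.
Joint ranges: [-2.85, 2.85], [-0.5, 2.14], [-1.23, 1.37], [0.21, 2.46], [-1.02, 4.16], [0.16, 2.05], [-2.73, 2.73]. Speed limits (rad/s): [1.89, 1.89, 2.39, 2.39, 3.01, 3.01, 3.01].

### API

Orientations are given as a unit quaternion [x, y, z, w].
In Python, from cell import * gives the robot as it stands.
- The arm moves only by the shell command python3 -m inch 'ROWS' [FORCE]. ROWS is JSON, a list of rows, each a list of 3 entries, a list of its own where there are three numbers: the turn, a rotation vector about the tool's x, y, z in degrees, then the shift along the tool's x, y, z in mm, then the gripper command: -1 is fully open, 1 is shut, values between are in proportion. A call has 1 to 10 rows; each row shifts and turns the pose as measured when the row begins, along the tool's axes as they then stand; what a row does not reach is not made up. A row lasts 1/10 s, in which the tool goes at most 50 mm and 8.59 degrees, less where a joint would pass 70% of its speed; a pose out of reach is approached as far as the arm can. A call is refused whole if a number of a shift passes 50 or a number of a turn 8.59, either way. A call with a gripper value outside its range is refused whole. The fingers move at their own pace and stop on an object; FORCE is the grip in N (left out, the last holds). Time passes only in rows, so rows that do not move let the fingers close. It gives the time, the measured TCP pose, the force and the opening at its end, in the units of the state.
- get_obs(): the state, without advancing time (a new reading comes with each control period).
- grab_frame(name): name is "scene" or "top" or "wrist"; returns a dict with "image" (384x512x3 uint8, red, green, blue), "camera_matrix" (3x3 intrinsics, pixels), "distortion" ([k1, k2, p1, p2, k3] as OpenCV has them; the pictures are not rectified), "position" and "rotation" of the camera in the world. Camera axes: x right, y down, z forward; pixel columns grow to the right and rows downward; lengths in m; the calibration is good to about 2 mm. A picture is of the moment at which its call begins. There is no depth.
- job_done(): hands the job in, once; it reports no verdict.
The state is a dict: "time_s": time; "qpos": joint angles; "qvel": joint speeds; "effort": joint torques, N m; "tool_pos": TCP position; "ee_rot": TCP orientation; "force": force on the tool from outside, world axes, zero at the start; "ft_torque": the same for the moment, N m; "opening": opening from 0.0 (shut) to 1.0 (fully open).
Only numpy, scipy, OpenCV 4.12 (cv2) and the standard library are available. Lean on these libraries where they do the work, as an engineer would, in place of code of your own. Each camera call takes 0.05 s, during which the arm holds its last target.

## Working session

There is one attempt and no reset: what is moved stays moved. The work goes in short steps, Python scripts to look and compute and a shell command to move; the robot and the scene stay as the last step left them, time stands still between calls to the robot, and variables do not carry over. Pictures are saved under pics/ and viewed, and the job is handed in when it is done.

```bash
ls; mkdir -p pics; python3 - <<'E'
from cell import *
import cv2
o=get_obs();print({k:o[k] for k in o})
for n in("scene","top","wrist"):
    f=grab_frame(n);cv2.imwrite(f"pics/{n}0.png",f["image"][:,:,::-1]);print(n,f["camera_matrix"],f["distortion"],f["position"],f["rotation"])
E
```

```text
pics
{'time_s': 0.0, 'qpos': array([ 0.98148581,  0.42673564,  0.07384566,  1.60658861, -0.03408192,
        1.11081103, -0.06711997]), 'qvel': array([-0.00011013,  0.00159511,  0.000765  ,  0.0009345 , -0.00098885,
       -0.00052053,  0.00111065]), 'effort': array([-6.39121263e-04, -9.49831510e+01,  3.76084507e+00, -4.63522947e+01,
        1.90408604e-02,  1.01312099e-02,  1.07407486e-04]), 'tool_pos': array([ 0.28719497, -0.61041163,  0.23061614]), 'ee_rot': array([ 9.75922094e-01,  2.18118443e-01, -1.92680759e-04, -6.12178761e-04]), 'force': array([-0.20327973, -1.14175915,  0.82368946]), 'ft_torque': array([-0.01824972,  0.01891716,  0.00793955]), 'opening': 1.0011142329405087}
scene [[369.41322753   0.         254.27150735]
 [  0.         369.41322753 186.27062188]
 [  0.           0.           1.        ]] [-0.01251745  0.          0.          0.          0.        ] [0.80589113 0.52507858 0.59459124] [ 0.2363284   0.88202873 -0.39349207 -0.10648094]
top [[423.11911237   0.         249.86235332]
 [  0.         423.11911237 196.2430527 ]
 [  0.           0.           1.        ]] [-0.02963928  0.          0.          0.          0.        ] [ 0.31393474 -0.01381829  1.09241646] [-0.69946054  0.70969299 -0.05718017  0.06181613]
wrist [[280.52611086   0.         254.52897009]
 [  0.         280.52611086 187.67859759]
 [  0.           0.           1.        ]] [0.00412603 0.         0.         0.         0.        ] [ 0.36266349 -0.57570526  0.37248351] [ 0.83314253 -0.52849383 -0.08845706  0.1369056 ]
```

View pics/scene0.png

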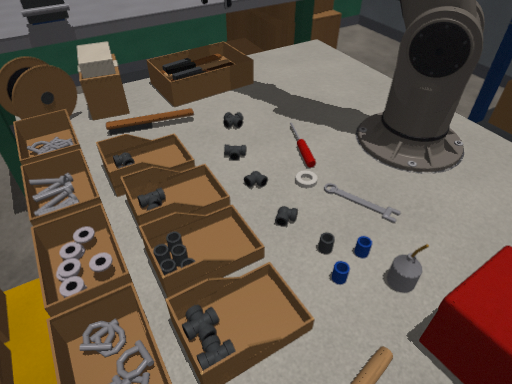

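View pics/top0.png

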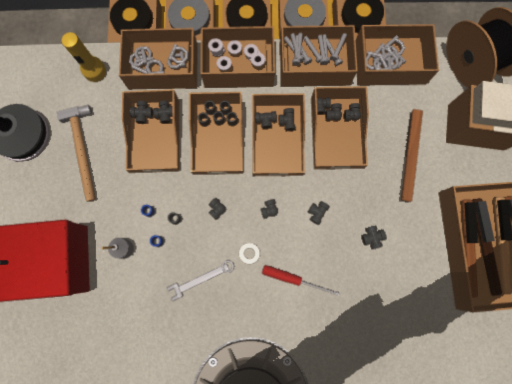

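View pics/wrist0.png

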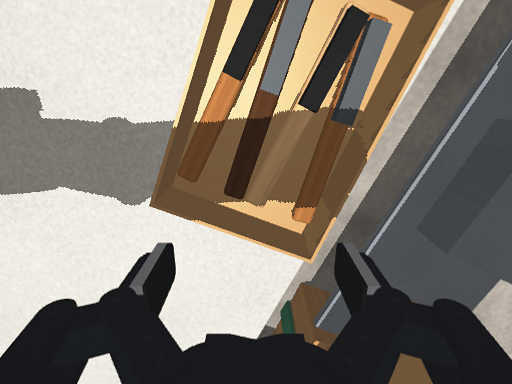

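Top view: image up is +x and left is +y. Four cartons sit at about (151,130), (217,133), (278,134), (340,127). Loose fittings are near (174,217), (216,208), (269,208), (318,212), (373,237), and the can is at (120,247). I'll enlarge these.

```bash
cat > h.py <<'E'
from cell import *
import cv2, numpy as np
from scipy.spatial.transform import Rotation as R
def crop(img,x0,y0,x1,y1,name,s):
    c=cv2.resize(img[y0:y1,x0:x1,::-1],None,fx=s,fy=s,interpolation=cv2.INTER_CUBIC);cv2.imwrite(name,c)
def ray(f,uv,z):
    p=cv2.undistortPoints(np.array(uv,float).reshape(-1,1,2),f["camera_matrix"],np.array(f["distortion"])).reshape(-1,2)
    d=R.from_quat(f["rotation"]).apply(np.c_[p,np.ones(len(p))]); c=np.array(f["position"])
    return c+d*((z-c[2])/d[:,2])[:,None]
def proj(f,P):
    Rm=R.from_quat(f["rotation"]).inv().as_matrix();t=-Rm@np.array(f["position"])
    return cv2.projectPoints(np.array(P,float).reshape(-1,1,3),cv2.Rodrigues(Rm)[0],t,f["camera_matrix"],np.array(f["distortion"]))[0].reshape(-1,2)
E
python3 - <<'E'
from h import *
i=cv2.imread("pics/top0.png")[:,:,::-1]
crop(i,110,80,380,175,"pics/t_c.png",2.9)
crop(i,130,185,260,265,"pics/t_l.png",6)
crop(i,255,185,395,265,"pics/t_r.png",5.7)
E
```

```text
(no output)
```

View pics/t_c.png

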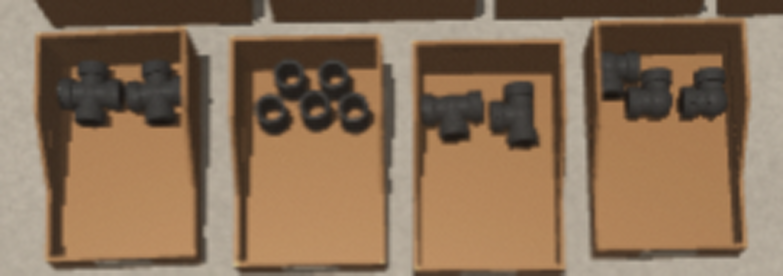

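View pics/t_l.png

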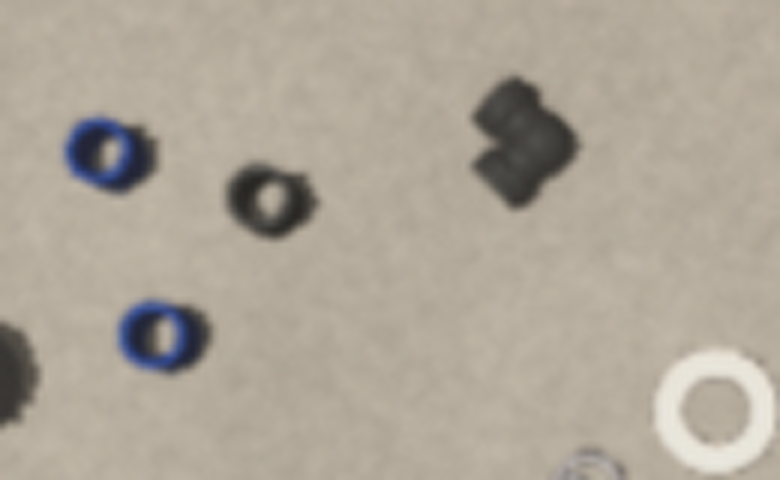

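View pics/t_r.png

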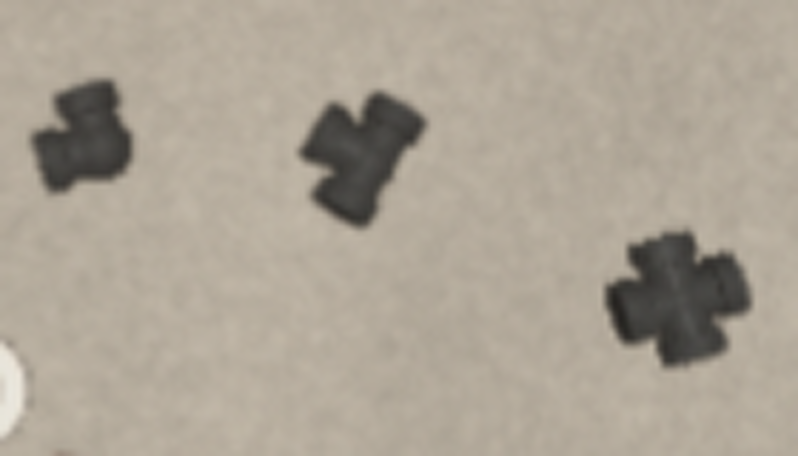

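Cartons from left to right: crosses, couplings, tees, elbows. The dark coupling is at about (175,218), elbows at (219,209) and (270,209), the tee at (318,212) and the cross at (373,238). I'll refine the poses with a silhouette fit seeded from these readings.

```bash
cat > fit.py <<'E'
from h import *
from scipy.optimize import minimize
def cyl(a,b,r):
    a=np.array(a,float);b=np.array(b,float);d=(b-a)/np.linalg.norm(b-a)
    u=np.cross(d,[0,0,1]) if abs(d[2])<.9 else np.array([1.,0,0]);u/=np.linalg.norm(u);v=np.cross(d,u)
    t=np.linspace(0,2*np.pi,24,endpoint=False)
    c=r*(np.outer(np.cos(t),u)+np.outer(np.sin(t),v));return np.r_[a+c,b+c]
def model(dirs):
    L=[]
    for x,y in dirs:
        e=np.array([x,y,0.]);L+= [cyl(e*0,e*.028,.0115),cyl(e*.016,e*.028,.0145)]
    if len(dirs)==2: 
        L.append(cyl([0,0,-.0115],[0,0,.0115],.0125))
    return L
M={"elbow":model([(1,0),(0,1)]),"tee":model([(1,0),(-1,0),(0,1)]),"cross":model([(1,0),(-1,0),(0,1),(0,-1)]),"coupling":[cyl([0,0,-.018],[0,0,.018],.0145)]}
def sil(f,kind,p,z,S=4,box=None):
    x0,y0,w,h=box;m=np.zeros((h*S,w*S),np.uint8)
    c,s=np.cos(p[2]),np.sin(p[2]);Rz=np.array([[c,-s,0],[s,c,0],[0,0,1]])
    for P in M[kind]:
        q=(proj(f,P@Rz.T+[p[0],p[1],z])+.5-[x0,y0])*S
        cv2.fillConvexPoly(m,cv2.convexHull(np.round(q*16).astype(np.int32)),255,shift=4)
    return cv2.resize(m,(w,h),interpolation=cv2.INTER_AREA)/255.
def fit(f,kind,uv,z,th=75,seeds=(0,.8,1.6,2.4,3.2,4,4.8,5.6),half=20):
    x0,y0=int(uv[0])-half,int(uv[1])-half;box=(x0,y0,2*half,2*half)
    g=f["image"][y0:y0+2*half,x0:x0+2*half].astype(float).max(2)
    bg=np.median(g);dk=np.percentile(g,2)
    t=np.clip((bg-12-g)/(bg-12-th),0,1)
    p0=ray(f,[uv],z)[0];best=None
    for s in seeds:
        r=minimize(lambda q:((sil(f,kind,(q[0]/1e3,q[1]/1e3,q[2]/30),z,box=box)-t)**2).sum(),[p0[0]*1e3,p0[1]*1e3,s*30],method="Nelder-Mead",options=dict(initial_simplex=[[p0[0]*1e3+a,p0[1]*1e3+b,s*30+c] for a,b,c in((0,0,0),(5,0,0),(0,5,0),(0,0,10))],maxiter=150))
        if best is None or r.fun<best.fun:best=r
    q=best.x;return np.array([q[0]/1e3,q[1]/1e3,(q[2]/30)%(2*np.pi)]),best.fun,t.sum()
E
python3 - <<'E'
from fit import *
f=grab_frame("top");im=f["image"].copy()
big=cv2.resize(im[180:260,110:400],None,fx=2.7,fy=2.7,interpolation=cv2.INTER_CUBIC)
for n,k,uv,z in(("coupling","coupling",(174,218),.018),("elbow1","elbow",(217,209),.0145),("elbow2","elbow",(270,209),.0145),("tee","tee",(318,212),.0145),("cross","cross",(373,238),.0145)):
    p,e,s=fit(f,k,uv,z);print(n,p.round(4),np.degrees(p[2]).round(1),round(e,1),round(s,1))
    for P in M[k]:
        c,sn=np.cos(p[2]),np.sin(p[2]);Rz=np.array([[c,-sn,0],[sn,c,0],[0,0,1]])
        q=(proj(f,P@Rz.T+[p[0],p[1],z])+.5-[110,180])*2.7
        cv2.polylines(big,[cv2.convexHull(q.astype(np.int32))],True,(255,0,0),1)
cv2.imwrite("pics/fit1.png",big[:,:,::-1])
print("can base",ray(f,[(120,248)],.05))
# carton rim corners, front at 35mm
def c(u,v):return((u+.5)/2.9-.5+110,(v+.5)/2.9-.5+80)
for n,a in(("crosses",[c(49,263),c(199,258)]),("coupl",[c(236,267),c(387,264)]),("tees",[c(415,270),c(563,269)]),("elbows",[c(595,252),c(746,249)])):
    print(n,ray(f,a,.035)[:,:2].round(4).tolist())
E
```

```text
coupling [0.4437 0.1853 1.668 ] 95.6 41.1 149.8
elbow1 [0.4673 0.0695 0.7718] 44.2 4.4 244.6
elbow2 [ 0.4594 -0.0647  0.2451] 14.0 4.3 235.2
tee [ 0.4521 -0.185   5.7233] 327.9 5.2 300.5
cross [ 0.3879 -0.3202  0.2437] 14.0 5.4 401.2
can base [[0.36691717 0.31326754 0.05      ]]
crosses [[0.5662, 0.3083], [0.5686, 0.1748]]
coupl [[0.5599, 0.1418], [0.5605, 0.0082]]
tees [[0.5547, -0.0164], [0.5535, -0.147]]
elbows [[0.5685, -0.1758], [0.5693, -0.3097]]
```

View pics/fit1.png

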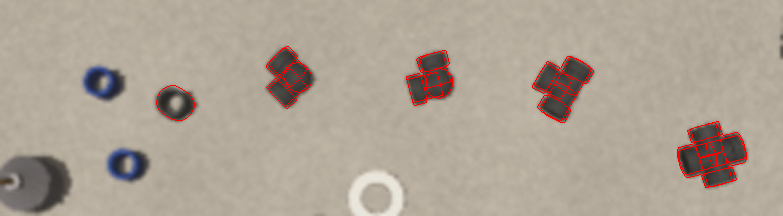

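The fits agree with the outlines, with residuals of 2% or less apart from the coupling, which picks up its blue neighbour. I'll read the tool constants and write a helper that gives remaining tool-frame shifts.

```bash
cat > go.py <<'E'
import sys
from h import *
# usage: go.py x y yawY(deg of tool y in world) : prints remaining turn about tool z, tilt fix, and shift in tool axes (after the turn) 
def rem(x,y,z,yaw):
    o=get_obs();Rm=R.from_quat(o["ee_rot"])
    best=None
    for k in(0,180):
        a=np.radians(yaw+k);ty=np.array([np.cos(a),np.sin(a),0]);tz=np.array([0,0,-1.]);tx=np.cross(ty,tz)
        Rt=R.from_matrix(np.c_[tx,ty,tz]);d=(Rm.inv()*Rt).as_rotvec(degrees=True)
        if best is None or np.linalg.norm(d)<np.linalg.norm(best[0]):best=(d,Rt)
    d,Rt=best;v=(np.array([x,y,z])-o["tool_pos"])*1e3
    print("t",round(o["time_s"],2),"turn",d.round(1),"shift now-axes",Rm.inv().apply(v).round(1),"shift end-axes",Rt.inv().apply(v).round(1),"open",round(o["opening"],3),"F",np.round(o["force"],1),"q7",round(o["qpos"][6],2),"pos",np.round(o["tool_pos"],4))
if __name__=="__main__": rem(*map(float,sys.argv[1:]))
E
python3 - <<'E'
import cell
print([n for n in dir(cell) if n[0]!='_'], getattr(cell,'pinch_z',None))
E
python3 go.py 0.3879 -0.3202 0.1 14; python3 go.py 0.3879 -0.3202 0.1 104
```

```text
['PlanningError', 'get_obs', 'grab_frame', 'job_done', 'pinch_z'] 0.0187
t 0.2 turn [ -0.   -0.  -78.8] shift now-axes [ 214.7 -219.7  131. ] shift end-axes [257.4 167.9 130.9] open 0.999 F [ 0.1 -0.1  0.5] q7 -0.07 pos [ 0.2873 -0.6105  0.2309]
t 0.2 turn [-0.   0.  11.2] shift now-axes [ 214.7 -219.7  131. ] shift end-axes [ 167.9 -257.4  130.9] open 0.999 F [ 0.1 -0.1  0.5] q7 -0.07 pos [ 0.2873 -0.6105  0.2309]
```

```bash
python3 -m inch '[[[0,0,5.6],[0,-20,10],-1],[[0,0,5.6],[0,-20,10],-1],[[0,0,0],[24,-35,8],-1],[[0,0,0],[24,-35,8],-1],[[0,0,0],[24,-35,8],-1],[[0,0,0],[24,-35,8],-1],[[0,0,0],[24,-30,8],-1],[[0,0,0],[24,-30,8],-1]]' 40; python3 go.py 0.3879 -0.3202 0.1 104
```

```text
time_s: 1.0
tool_pos: [0.3637, -0.341, 0.1598]
ee_rot: [0.994, 0.113, -0.001, 0.001]
force: [0.5, -0.7, 0.1]
opening: 1.003
t 1.0 turn [ 0.1  0.1 -1. ] shift now-axes [ 28.4 -14.9  59.7] shift end-axes [ 28.5 -14.3  59.8] open 1.003 F [ 0.5 -0.7  0.1] q7 -0.72 pos [ 0.3637 -0.341   0.1598]
```

```bash
python3 -m inch '[[[0,0,-1],[28,-14,0],-1],[[0,0,0],[0,0,30],-1],[[0,0,0],[0,0,0],-1]]'; python3 go.py 0.3879 -0.3202 0.1 104; python3 - <<'E'
from h import *
f=grab_frame("wrist");cv2.imwrite("pics/w1.png",f["image"][:,:,::-1])
o=get_obs();Rm=R.from_quat(o["ee_rot"])
print(proj(f,[[.3879,-.3202,.0145]]),proj(f,[o["tool_pos"]+Rm.apply([0,0,h]) for h in(0,.1)]))
E
```

```text
time_s: 1.3
tool_pos: [0.3907, -0.3145, 0.1287]
ee_rot: [0.992, 0.126, -0.0, 0.0]
force: [-1.0, -0.0, 0.6]
opening: 0.997
t 1.3 turn [0.  0.  0.5] shift now-axes [-4.1  4.8 28.7] shift end-axes [-4.1  4.9 28.7] open 0.997 F [-1.  -0.   0.6] q7 -0.78 pos [ 0.3907 -0.3145  0.1287]
[[259.40639953 187.84190807]] [[255.94305781 245.5702079 ]
 [255.78956877 188.09686808]]
```

View pics/w1.png

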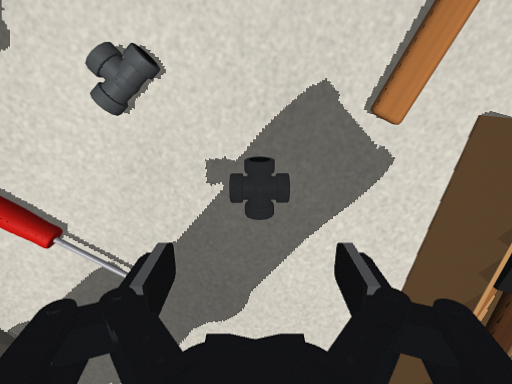

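The wrist view shows the cross centred at about (260,188), against a predicted (259,188), and aligned with the jaws. The poses agree, so I'll descend.

```bash
python3 -m inch '[[[0,0,0],[-4,5,20],-1],[[0,0,0],[0,0,35],-1],[[0,0,0],[0,0,30],-1],[[0,0,0],[0,0,15],-1],[[0,0,0],[0,0,5],-1],[[0,0,0],[0,0,0],-1]]'; python3 go.py 0.3879 -0.3202 0.001 104
```

```text
time_s: 1.95
tool_pos: [0.3915, -0.3287, 0.0301]
ee_rot: [0.992, 0.122, 0.004, 0.005]
force: [0.1, 1.2, 0.3]
opening: 0.996
t 1.95 turn [ 0.6 -0.4  0.1] shift now-axes [-1.6 -9.4 29. ] shift end-axes [-1.4 -9.1 29.1] open 0.996 F [0.1 1.2 0.3] q7 -0.78 pos [ 0.3915 -0.3287  0.0301]
```

```bash
python3 -m inch '[[[0.6,-0.4,0],[-1.5,-9,3],-1],[[0,0,0],[0,0,0],-1]]'; python3 go.py 0.3879 -0.3202 0.001 104
```

```text
time_s: 2.15
tool_pos: [0.3882, -0.3209, 0.0289]
ee_rot: [0.993, 0.122, 0.0, 0.0]
force: [-1.4, 0.1, -0.2]
opening: 0.997
t 2.15 turn [ 0. -0. -0.] shift now-axes [-0.2 -0.8 27.9] shift end-axes [-0.2 -0.8 27.9] open 0.997 F [-1.4  0.1 -0.2] q7 -0.78 pos [ 0.3882 -0.3209  0.0289]
```

```bash
python3 -m inch '[[[0,0,0],[0,-1,10],-1],[[0,0,0],[0,-1,10],-1],[[0,0,0],[0,0,6],-1],[[0,0,0],[0,0,0],-1]]'; python3 go.py 0.3879 -0.3202 0.001 104
```

```text
time_s: 2.55
tool_pos: [0.3887, -0.3192, 0.0023]
ee_rot: [0.993, 0.122, 0.001, 0.001]
force: [-0.4, 0.1, 0.3]
opening: 0.997
t 2.55 turn [ 0.2 -0.1  0. ] shift now-axes [-1.   0.8  1.3] shift end-axes [-1.   0.8  1.3] open 0.997 F [-0.4  0.1  0.3] q7 -0.79 pos [ 0.3887 -0.3192  0.0023]
```

```bash
python3 -m inch '[[[0,0,0],[-1,1,0],-0.3],[[0,0,0],[0,0,0],1],[[0,0,0],[0,0,0],1],[[0,0,0],[0,0,0],1],[[0,0,0],[0,0,0],1],[[0,0,0],[0,0,0],1],[[0,0,0],[0,0,0],1]]' 50; python3 go.py 0.3879 -0.3202 0.1 104
```

```text
time_s: 3.25
tool_pos: [0.3879, -0.3206, 0.0025]
ee_rot: [0.993, 0.122, 0.001, 0.001]
force: [0.3, -0.5, -1.4]
opening: 0.647
t 3.25 turn [ 0.1 -0.1  0. ] shift now-axes [  0.3  -0.2 -97.5] shift end-axes [  0.1  -0.4 -97.5] open 0.647 F [ 0.3 -0.5 -1.4] q7 -0.79 pos [ 0.3879 -0.3206  0.0025]
```

```bash
python3 -m inch '[[[0,0,0],[0,0,-15],1],[[0,0,4],[0,0,-35],1],[[0,0,5],[0,0,-40],1],[[0,0,5],[0,-20,-30],1],[[0,0,0],[10,-40,0],1],[[0,0,0],[20,-44,0],1],[[0,0,0],[20,-44,0],1],[[0,0,0],[20,-44,0],1],[[0,0,0],[20,-44,0],1],[[0,0,0],[20,-44,0],1]]'; python3 go.py 0.627 0.2415 0.1 90;
```

```text
time_s: 4.25
tool_pos: [0.5001, -0.0388, 0.1284]
ee_rot: [1.0, -0.012, 0.003, 0.001]
force: [1.0, -1.4, -3.2]
opening: 0.644
t 4.25 turn [ 0.2 -0.3 -1.4] shift now-axes [ 120.  -283.3   28.3] shift end-axes [ 126.9 -280.3   28.4] open 0.644 F [ 1.  -1.4 -3.2] q7 -1.69 pos [ 0.5001 -0.0388  0.1284]
```

```bash
python3 -m inch '[[[0,0,-1.4],[20,-44,0],1],[[0,0,0],[20,-44,0],1],[[0,0,0],[20,-44,0],1],[[0,0,0],[20,-44,0],1],[[0,0,0],[20,-44,0],1],[[0,0,0],[15,-30,0],1],[[0,0,0],[0,-15,0],1],[[0,0,0],[0,0,0],1]]'; python3 go.py 0.627 0.2415 0.1 90
python3 - <<'E'
from h import *
f=grab_frame("wrist");cv2.imwrite("pics/w2.png",f["image"][:,:,::-1])
E
```

```text
time_s: 5.05
tool_pos: [0.6179, 0.2442, 0.127]
ee_rot: [1.0, 0.004, 0.002, 0.0]
force: [-0.1, 0.7, -2.8]
opening: 0.642
t 5.05 turn [ 0.  -0.3  0.5] shift now-axes [ 8.9  2.8 27.1] shift end-axes [ 9.1  2.7 27. ] open 0.642 F [-0.1  0.7 -2.8] q7 -2.13 pos [0.6179 0.2442 0.127 ]
```

View pics/w2.png

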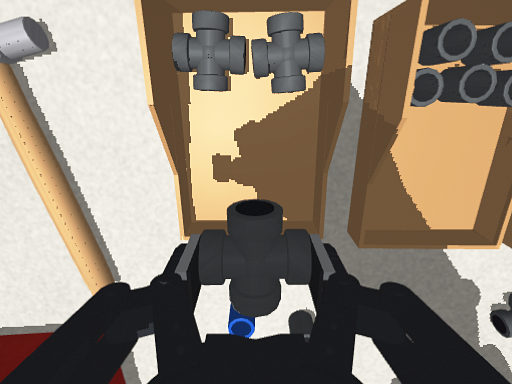

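The cross is held, and the carton is ahead with its front rim corners at about (182,238) and (325,234) and stock at rows 10–90. I'll check the carton position from here.

```bash
python3 - <<'E'
from h import *
f=grab_frame("wrist")
print(ray(f,[(181,238),(325,235)],.035).round(4)); print(ray(f,[(193,221),(318,220)],.004).round(4))
print("proj of floor corners", proj(f,[[.632-.06,.2415+.063,.004],[.632-.06,.2415-.063,.004],[.632-.066,.2415+.067,.035],[.632-.066,.2415-.067,.035]]).round(0).tolist())
E
```

```text
[[0.5719 0.3111 0.035 ]
 [0.5761 0.1765 0.035 ]]
[[0.5748 0.3062 0.004 ]
 [0.5769 0.1765 0.004 ]]
proj of floor corners [[195.0, 223.0], [316.0, 224.0], [184.0, 244.0], [326.0, 245.0]]
```

```bash
python3 -m inch '[[[0,0,0],[9,3,15],1],[[0,0,0],[0,0,25],1],[[0,0,0],[0,0,25],1],[[0,0,0],[0,0,15],1],[[0,0,0],[0,0,5],1],[[0,0,0],[0,0,0],1]]'; python3 go.py 0.627 0.2415 0.007 90
```

```text
time_s: 5.75
tool_pos: [0.6304, 0.227, 0.0375]
ee_rot: [1.0, -0.002, 0.003, 0.003]
force: [-0.3, -0.6, -1.6]
opening: 0.644
t 5.75 turn [ 0.4 -0.3 -0.2] shift now-axes [ -3.7 -14.7  30.4] shift end-axes [ -3.4 -14.5  30.5] open 0.644 F [-0.3 -0.6 -1.6] q7 -2.13 pos [0.6304 0.227  0.0375]
```

```bash
python3 -m inch '[[[0.4,-0.3,0],[-3,-14,2],1],[[0,0,0],[0,0,5],1],[[0,0,0],[0,-1,8],1],[[0,0,0],[0,-1,6],1],[[0,0,0],[0,0,4],1],[[0,0,0],[0,0,0],1]]'; python3 go.py 0.627 0.2415 0.007 90
```

```text
time_s: 6.35
tool_pos: [0.6288, 0.245, 0.0131]
ee_rot: [1.0, -0.002, 0.002, -0.001]
force: [0.5, -0.0, -1.2]
opening: 0.643
t 6.35 turn [-0.2 -0.2 -0.2] shift now-axes [-1.8  3.5  6.1] shift end-axes [-1.8  3.5  6.1] open 0.643 F [ 0.5 -0.  -1.2] q7 -2.16 pos [0.6288 0.245  0.0131]
```

```bash
python3 -m inch '[[[-0.2,-0.2,0],[0,2,3],1],[[0,0,0],[0,0,2],1],[[0,0,0],[0,0,1],1],[[0,0,0],[0,0,0],1]]'; python3 go.py 0.627 0.2415 0.007 90
```

```text
time_s: 6.75
tool_pos: [0.6291, 0.2424, 0.0068]
ee_rot: [1.0, -0.002, 0.0, 0.0]
force: [-0.1, -0.1, -1.7]
opening: 0.644
t 6.75 turn [ 0.1 -0.  -0.2] shift now-axes [-2.1  0.9 -0.2] shift end-axes [-2.1  0.9 -0.2] open 0.644 F [-0.1 -0.1 -1.7] q7 -2.16 pos [0.6291 0.2424 0.0068]
```

```bash
python3 -m inch '[[[0,0,0],[0,0,1],1],[[0,0,0],[0,0,0],-0.45],[[0,0,0],[0,0,0],-0.6],[[0,0,0],[0,0,0],-0.6]]'; python3 go.py 0.627 0.2415 0.1 90
```

```text
time_s: 7.15
tool_pos: [0.6298, 0.2427, 0.0068]
ee_rot: [1.0, -0.002, 0.001, 0.0]
force: [0.4, 0.2, 1.2]
opening: 0.798
t 7.15 turn [ 0.  -0.1 -0.3] shift now-axes [ -2.7   1.2 -93.2] shift end-axes [ -2.8   1.2 -93.2] open 0.798 F [0.4 0.2 1.2] q7 -2.16 pos [0.6298 0.2427 0.0068]
```

```bash
python3 -m inch '[[[0,0,0],[0,0,-20],-0.6],[[0,0,0],[0,0,-40],-0.4],[[0,0,0],[0,0,-40],-0.4],[[0,0,0],[-20,8,-10],-0.4],[[0,0,0],[-40,12,0],-0.4],[[0,0,0],[-40,12,0],-0.4],[[0,0,0],[-40,12,0],-0.4],[[0,0,0],[-30,8,0],-0.4],[[0,0,0],[-10,0,0],-0.4],[[0,0,0],[0,0,0],-0.4]]'; python3 go.py 0.4437 .1853 0.1 90
python3 - <<'E'
from h import *
f=grab_frame("wrist");cv2.imwrite("pics/w3.png",f["image"][:,:,::-1])
print(proj(f,[[.4437,.1853,.036],[.4437,.1853,0]]).round(1))
f=grab_frame("top");crop(f["image"],110,80,240,180,"pics/t3.png",5)
E
```

```text
time_s: 8.15
tool_pos: [0.4439, 0.1898, 0.1213]
ee_rot: [1.0, -0.002, 0.003, -0.0]
force: [-0.1, -0.2, 0.4]
opening: 0.7
t 8.15 turn [-0.1 -0.3 -0.3] shift now-axes [-0.3  4.5 21.3] shift end-axes [-0.2  4.5 21.3] open 0.7 F [-0.1 -0.2  0.4] q7 -2.2 pos [0.4439 0.1898 0.1213]
[[259.8 195. ]
 [259.2 182.5]]
```

View pics/w3.png

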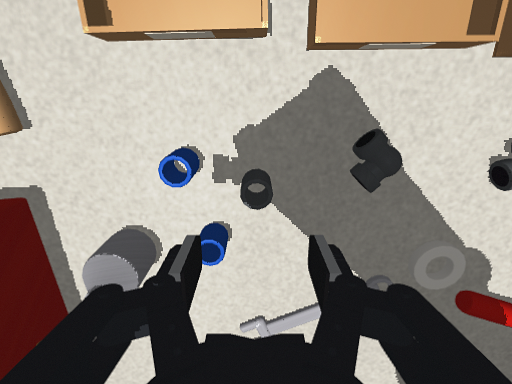

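View pics/t3.png

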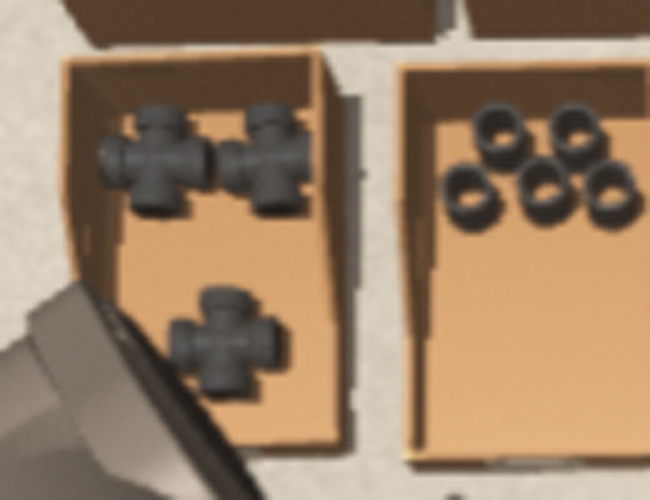

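```bash
python3 - <<'E'
from h import *
i=cv2.imread("pics/w3.png")[:,:,::-1]
g=np.clip(i.astype(float)*2.2,0,255).astype(np.uint8)
crop(g,225,150,295,220,"pics/w3c.png",8)
E
```

```text
(no output)
```

View pics/w3c.png

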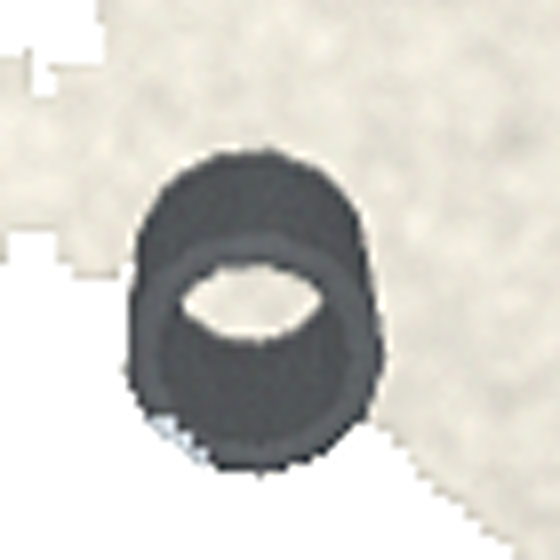

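```bash
python3 -m inch '[[[0,0,0],[1,1,10],-0.4],[[0,0,0],[0,-2,20],-0.4],[[0,0,0],[0,-2,20],-0.4],[[0,0,0],[0,0,12],-0.4],[[0,0,0],[0,0,0],-0.4]]'; python3 go.py 0.4447 .1872 0.006 90
```

```text
time_s: 8.75
tool_pos: [0.4522, 0.1945, 0.0546]
ee_rot: [1.0, -0.004, 0.004, -0.001]
force: [0.0, -0.3, 0.8]
opening: 0.698
t 8.75 turn [-0.2 -0.4 -0.4] shift now-axes [-7.8  7.5 48.5] shift end-axes [-7.5  7.3 48.6] open 0.698 F [ 0.  -0.3  0.8] q7 -2.24 pos [0.4522 0.1945 0.0546]
```

```bash
python3 -m inch '[[[-0.2,-0.4,-0.4],[-7.5,7.5,2],-0.4],[[0,0,0],[0,0,8],-0.4],[[0,0,0],[0,0,8],-0.4],[[0,0,0],[0,0,0],-0.4]]'; python3 go.py 0.4447 .1872 0.006 90
```

```text
time_s: 9.15
tool_pos: [0.4452, 0.1863, 0.0358]
ee_rot: [1.0, -0.0, 0.0, 0.0]
force: [-0.5, 0.3, 0.4]
opening: 0.701
t 9.15 turn [ 0. -0. -0.] shift now-axes [-0.5 -0.9 29.8] shift end-axes [-0.5 -0.9 29.8] open 0.701 F [-0.5  0.3  0.4] q7 -2.24 pos [0.4452 0.1863 0.0358]
```

```bash
python3 -m inch '[[[0,0,0],[0,-1,10],-0.4],[[0,0,0],[0,0,10],-0.4],[[0,0,0],[0,0,7],-0.4],[[0,0,0],[0,0,0],-0.2],[[0,0,0],[0,0,0],1],[[0,0,0],[0,0,0],1],[[0,0,0],[0,0,0],1],[[0,0,0],[0,0,0],1],[[0,0,0],[0,0,0],1],[[0,0,0],[0,0,0],1]]' 40; python3 go.py 0.626 .075 0.1 90
```

```text
time_s: 10.15
tool_pos: [0.4459, 0.1879, 0.0073]
ee_rot: [1.0, 0.0, 0.001, -0.0]
force: [0.3, -0.0, -1.6]
opening: 0.319
t 10.15 turn [-0.  -0.1  0. ] shift now-axes [180.3 112.9 -92.2] shift end-axes [180.1 112.9 -92.7] open 0.319 F [ 0.3 -0.  -1.6] q7 -2.26 pos [0.4459 0.1879 0.0073]
```

```bash
python3 -m inch '[[[0,0,0],[0,0,-15],1],[[0,0,0],[0,0,-35],1],[[0,0,0],[0,0,-40],1],[[0,0,0],[10,10,-20],1],[[0,0,0],[30,20,0],1],[[0,0,0],[38,24,0],1],[[0,0,0],[38,24,0],1],[[0,0,0],[35,20,0],1],[[0,0,0],[15,10,0],1],[[0,0,0],[0,0,0],1]]'; python3 go.py 0.618 .075 0.0113 90
```

```text
time_s: 11.15
tool_pos: [0.6174, 0.0759, 0.1234]
ee_rot: [1.0, 0.002, 0.002, 0.0]
force: [-0.2, 0.0, -1.6]
opening: 0.321
t 11.15 turn [ 0.  -0.3  0.2] shift now-axes [1.000e-01 9.000e-01 1.121e+02] shift end-axes [  0.6   0.9 112.1] open 0.321 F [-0.2  0.  -1.6] q7 -1.87 pos [0.6174 0.0759 0.1234]
```

```bash
python3 -m inch '[[[0,0,0],[0,0,15],1],[[0,0,0],[0,0,20],1],[[0,0,0],[0,0,20],1],[[0,0,0],[0,0,15],1],[[0,0,0],[0,0,5],1],[[0,0,0],[0,0,0],1]]'; python3 go.py 0.618 .075 0.0113 90
python3 - <<'E'
from h import *
f=grab_frame("wrist");cv2.imwrite("pics/w4.png",f["image"][:,:,::-1])
E
```

```text
time_s: 11.75
tool_pos: [0.6132, 0.0791, 0.0424]
ee_rot: [1.0, 0.004, 0.001, -0.0]
force: [0.1, -0.1, -0.6]
opening: 0.319
t 11.75 turn [-0.  -0.1  0.4] shift now-axes [ 4.7  4.1 31.1] shift end-axes [ 4.8  4.1 31.1] open 0.319 F [ 0.1 -0.1 -0.6] q7 -1.89 pos [0.6132 0.0791 0.0424]
```

View pics/w4.png

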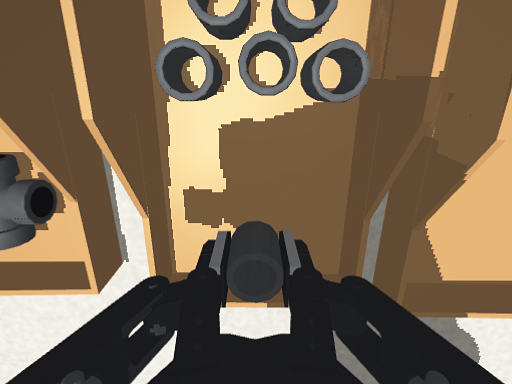

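The coupling is between the side walls, with the stock well ahead at rows 40–100. Lowering it.

```bash
python3 -m inch '[[[0,0,0],[5,4,3],1],[[0,0,0],[0,0,8],1],[[0,0,0],[0,0,8],1],[[0,0,0],[0,0,6],1],[[0,0,0],[0,0,2],1],[[0,0,0],[0,0,0],1]]'; python3 go.py 0.618 .075 0.0113 90
```

```text
time_s: 12.4
tool_pos: [0.6203, 0.0749, 0.0155]
ee_rot: [1.0, 0.003, 0.002, -0.0]
force: [0.4, 0.0, -1.5]
opening: 0.322
t 12.4 turn [-0.1 -0.3  0.4] shift now-axes [-2.3 -0.1  4.2] shift end-axes [-2.3 -0.1  4.2] open 0.322 F [ 0.4  0.  -1.5] q7 -1.89 pos [0.6203 0.0749 0.0155]
```

```bash
python3 -m inch '[[[0,0,0],[0,0,2.5],1],[[0,0,0],[0,0,1.5],1],[[0,0,0],[0,0,0.5],1],[[0,0,0],[0,0,0],1]]'; python3 go.py 0.618 .075 0.0113 90
```

```text
time_s: 12.8
tool_pos: [0.6205, 0.0751, 0.011]
ee_rot: [1.0, 0.004, 0.003, -0.001]
force: [0.0, -0.7, -1.4]
opening: 0.321
t 12.8 turn [-0.1 -0.3  0.4] shift now-axes [-2.5  0.1 -0.3] shift end-axes [-2.5  0.1 -0.3] open 0.321 F [ 0.  -0.7 -1.4] q7 -1.89 pos [0.6205 0.0751 0.011 ]
```

```bash
python3 -m inch '[[[0,0,0],[0,0,0.5],1],[[0,0,0],[0,0,0],0.2],[[0,0,0],[0,0,0],0],[[0,0,0],[0,0,0],0],[[0,0,0],[0,0,-20],0],[[0,0,0],[0,0,-40],0],[[0,0,0],[0,0,-40],-0.4],[[0,0,0],[0,0,-15],-1],[[0,0,-8],[-35,0,0],-1],[[0,0,-8],[-35,0,0],-1]]'; python3 go.py 0.4648 .0764 0.1 134.2
```

```text
time_s: 13.8
tool_pos: [0.5517, 0.0705, 0.1299]
ee_rot: [0.989, 0.146, 0.004, -0.0]
force: [-0.2, 0.5, -0.4]
opening: 1.001
t 13.8 turn [  0.1  -0.4 -27.5] shift now-axes [-81.8 -30.7  29.2] shift end-axes [-58.2 -64.8  29.9] open 1.001 F [-0.2  0.5 -0.4] q7 -1.62 pos [0.5517 0.0705 0.1299]
```

```bash
python3 -m inch '[[[0,0,-8],[-35,-10,0],-1],[[0,0,-8],[-30,-13,0],-1],[[0,0,-8],[-12,-12,0],-1],[[0,0,-3],[0,0,0],-1],[[0,0,0],[0,0,0],-1]]'; python3 go.py 0.4648 .0764 0.1 134.2
python3 - <<'E'
from h import *
f=grab_frame("wrist");cv2.imwrite("pics/w5.png",f["image"][:,:,::-1])
o=(.4673,.0695);a=np.radians(44.2);x=np.array([np.cos(a),np.sin(a)]);y=np.array([-x[1],x[0]])
print(proj(f,[[*(o+d),z] for d,z in((0*x,.0145),(.028*x,.0145),(.028*y,.0145))]).round(1).tolist())
i=f["image"];crop(np.clip(i.astype(float)*1.8,0,255).astype(np.uint8),200,130,320,230,"pics/w5c.png",6)
E
```

```text
time_s: 14.3
tool_pos: [0.4589, 0.071, 0.1303]
ee_rot: [0.923, 0.384, 0.004, 0.002]
force: [-0.0, -0.1, 0.3]
opening: 1.001
t 14.3 turn [ 0.4 -0.4  1. ] shift now-axes [ 7.8  0.2 30.3] shift end-axes [ 8.   0.3 30.3] open 1.001 F [-0.  -0.1  0.3] q7 -1.19 pos [0.4589 0.071  0.1303]
[[260.8, 179.1], [261.5, 150.2], [231.6, 178.7]]
```

View pics/w5.png

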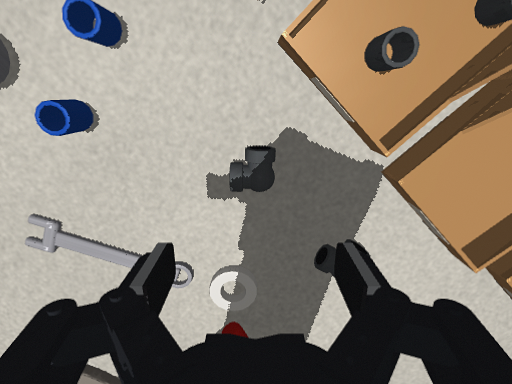

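View pics/w5c.png

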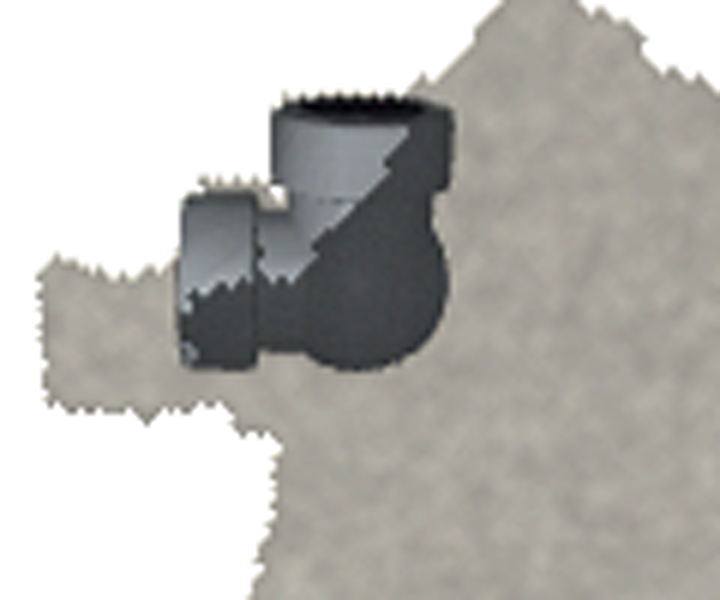

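The coupling stands in its carton. The elbow's left mouth is at (230,177) and its bend at (260,177), within 2 px of prediction.

```bash
python3 -m inch '[[[0.4,-0.4,1],[9,0,0],-1],[[0,0,0],[0,0,15],-1],[[0,0,0],[0,0,25],-1],[[0,0,0],[0,0,25],-1],[[0,0,0],[0,0,15],-1],[[0,0,0],[0,0,0],-1]]'; python3 go.py 0.4653 .0769 0.001 134.2
```

```text
time_s: 14.95
tool_pos: [0.4718, 0.0807, 0.048]
ee_rot: [0.93, 0.367, 0.001, -0.0]
force: [0.2, 0.5, -0.3]
opening: 1.001
t 14.95 turn [-0.  -0.1 -1.1] shift now-axes [-7.4 -1.6 47. ] shift end-axes [-7.3 -1.8 47. ] open 1.001 F [ 0.2  0.5 -0.3] q7 -1.31 pos [0.4718 0.0807 0.048 ]
```

```bash
python3 -m inch '[[[0,0,-1],[-7,-2,3],-1],[[0,0,0],[0,0,10],-1],[[0,0,0],[0,0,10],-1],[[0,0,0],[0,0,8],-1],[[0,0,0],[0,0,0],-1]]'; python3 go.py 0.4653 .0769 0.001 134.2
```

```text
time_s: 15.45
tool_pos: [0.4671, 0.078, 0.0161]
ee_rot: [0.927, 0.374, 0.002, -0.0]
force: [-0.1, -0.8, 0.2]
opening: 0.996
t 15.45 turn [ 0.  -0.2 -0.2] shift now-axes [-2.1 -0.4 15.1] shift end-axes [-2.1 -0.4 15.1] open 0.996 F [-0.1 -0.8  0.2] q7 -1.33 pos [0.4671 0.078  0.0161]
```

```bash
python3 -m inch '[[[0,0,0],[-2,0,6],-1],[[0,0,0],[0,0,6],-0.5],[[0,0,0],[0,0,2],-0.3],[[0,0,0],[0,0,0],1],[[0,0,0],[0,0,0],1],[[0,0,0],[0,0,0],1],[[0,0,0],[0,0,0],1],[[0,0,0],[0,0,0],1],[[0,0,0],[0,0,0],1],[[0,0,0],[0,0,0],1]]' 50; python3 go.py 0.625 -0.215 0.1 0
```

```text
time_s: 16.45
tool_pos: [0.4662, 0.0767, 0.0019]
ee_rot: [0.927, 0.374, 0.002, -0.0]
force: [-1.7, -0.7, -1.0]
opening: 0.48
t 16.45 turn [  0.2  -0.2 -46.1] shift now-axes [-87.7 320.4 -98. ] shift end-axes [-291.7  158.8  -98.1] open 0.48 F [-1.7 -0.7 -1. ] q7 -1.34 pos [0.4662 0.0767 0.0019]
```

```bash
python3 -m inch '[[[0,0,0],[0,0,-12],1],[[0,0,-6],[0,0,-30],1],[[0,0,-8],[0,0,-40],1],[[0,0,-8],[0,0,-35],1],[[0,0,-8],[-20,10,0],1],[[0,0,-8],[-35,20,0],1],[[0,0,-8],[-40,20,0],1],[[0,0,0],[-40,22,0],1],[[0,0,0],[-40,22,0],1],[[0,0,0],[-40,22,0],1]]'; python3 go.py 0.628 -0.222 0.1 0
```

```text
time_s: 17.45
tool_pos: [0.5583, -0.1416, 0.1332]
ee_rot: [0.699, 0.715, 0.002, 0.003]
force: [-0.1, 0.5, -0.5]
opening: 0.476
t 17.45 turn [0.4 0.  1.2] shift now-axes [-81.8  67.7  33.8] shift end-axes [-80.4  69.7  33.2] open 0.476 F [-0.1  0.5 -0.5] q7 -0.02 pos [ 0.5583 -0.1416  0.1332]
```

```bash
python3 -m inch '[[[0,0,1.2],[-35,32,0],1],[[0,0,0],[-28,24,0],1],[[0,0,0],[-10,8,0],1],[[0,0,0],[0,0,0],1]]'; python3 go.py 0.628 -0.222 0.1 0
python3 - <<'E'
from h import *
f=grab_frame("wrist");cv2.imwrite("pics/w6.png",f["image"][:,:,::-1])
E
```

```text
time_s: 17.85
tool_pos: [0.6255, -0.225, 0.1371]
ee_rot: [0.71, 0.704, 0.002, 0.004]
force: [-0.3, 0.9, -1.1]
opening: 0.478
t 17.85 turn [ 0.5  0.1 -0.5] shift now-axes [ 3.1  2.2 37.1] shift end-axes [ 3.   2.5 37.1] open 0.478 F [-0.3  0.9 -1.1] q7 0.06 pos [ 0.6255 -0.225   0.1371]
```

View pics/w6.png

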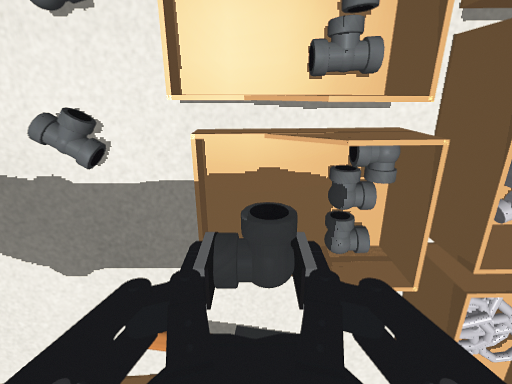

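```bash
python3 - <<'E'
from h import *
f=grab_frame("wrist")
print(ray(f,[(193,134)],.035).round(4),ray(f,[(205,144)],.004).round(4))
E
python3 -m inch '[[[0.5,0,0],[3,2,12],1],[[0,0,0],[0,0,22],1],[[0,0,0],[0,0,22],1],[[0,0,0],[0,0,20],1],[[0,0,0],[0,0,10],1],[[0,0,0],[0,0,0],1]]';python3 go.py 0.628 -0.222 0.006 0
```

```text
[[ 0.5736 -0.1752  0.035 ]] [[ 0.5781 -0.1893  0.004 ]]
time_s: 18.55
tool_pos: [0.6246, -0.2114, 0.0479]
ee_rot: [0.706, 0.708, -0.001, -0.001]
force: [-0.1, -0.2, -2.0]
opening: 0.478
t 18.55 turn [-0.1  0.   0.1] shift now-axes [-10.6   3.5  41.9] shift end-axes [-10.6   3.4  41.9] open 0.478 F [-0.1 -0.2 -2. ] q7 0.01 pos [ 0.6246 -0.2114  0.0479]
```

```bash
python3 -m inch '[[[0,0,0],[-10,3,4],1],[[0,0,0],[0,0,10],1],[[0,0,0],[0,0,10],1],[[0,0,0],[0,0,8],1],[[0,0,0],[0,0,3],1],[[0,0,0],[0,0,0],1]]';python3 go.py 0.628 -0.222 0.006 0
```

```text
time_s: 19.15
tool_pos: [0.6288, -0.222, 0.0121]
ee_rot: [0.706, 0.708, -0.0, 0.0]
force: [-0.2, 0.5, 0.2]
opening: 0.474
t 19.15 turn [-0.   0.1  0.2] shift now-axes [ 0.  -0.8  6.1] shift end-axes [-0.  -0.8  6.1] open 0.474 F [-0.2  0.5  0.2] q7 0.01 pos [ 0.6288 -0.222   0.0121]
```

```bash
python3 -m inch '[[[0,0,0],[0,0,3],1],[[0,0,0],[0,0,2],1],[[0,0,0],[0,0,1],1],[[0,0,0],[0,0,0],1]]';python3 go.py 0.628 -0.222 0.006 0
```

```text
time_s: 19.55
tool_pos: [0.6292, -0.2219, 0.0062]
ee_rot: [0.706, 0.708, -0.0, 0.001]
force: [-0.3, -0.3, -0.8]
opening: 0.471
t 19.55 turn [0.  0.1 0.2] shift now-axes [-0.1 -1.2  0.2] shift end-axes [-0.1 -1.2  0.2] open 0.471 F [-0.3 -0.3 -0.8] q7 0.0 pos [ 0.6292 -0.2219  0.0062]
```

```bash
python3 -m inch '[[[0,0,0],[0,0,1],1],[[0,0,0],[0,0,0],-0.1],[[0,0,0],[0,0,0],-0.3],[[0,0,0],[0,0,0],-0.3],[[0,0,0],[0,0,-20],-0.3],[[0,0,0],[0,0,-40],-0.3],[[0,0,0],[0,0,-40],-0.3],[[0,0,0],[10,-10,-20],-1],[[0,0,-5],[32,-32,0],-1],[[0,0,-5],[32,-32,0],-1]]';python3 go.py .4652 -.0602 0.1 14
```

```text
time_s: 20.55
tool_pos: [0.5536, -0.1522, 0.1297]
ee_rot: [0.642, 0.767, 0.0, 0.002]
force: [1.0, 1.2, 0.5]
opening: 1.002
t 20.55 turn [ 0.2  0.1 -3.9] shift now-axes [106.2 -70.9  29.3] shift end-axes [110.6 -63.5  29.7] open 1.002 F [1.  1.2 0.5] q7 0.13 pos [ 0.5536 -0.1522  0.1297]
```

```bash
python3 -m inch '[[[0,0,-3.9],[38,-24,0],-1],[[0,0,0],[34,-20,0],-1],[[0,0,0],[20,-12,0],-1],[[0,0,0],[0,0,0],-1],[[0,0,0],[0,0,0],-1]]';python3 go.py .4652 -.0602 0.1 14
python3 - <<'E'
from h import *
f=grab_frame("wrist");cv2.imwrite("pics/w7.png",f["image"][:,:,::-1])
o=(.4594,-.0647);a=np.radians(14);x=np.array([np.cos(a),np.sin(a)]);y=np.array([-x[1],x[0]])
print(proj(f,[[*(o+d),z] for d,z in((0*x,.0145),(.028*x,.0145),(.028*y,.0145))]).round(1).tolist())
f=grab_frame("top");crop(f["image"],250,80,380,180,"pics/t7.png",5)
E
```

```text
time_s: 21.05
tool_pos: [0.4723, -0.0694, 0.1309]
ee_rot: [0.611, 0.791, -0.0, 0.003]
force: [-0.1, -0.1, 0.1]
opening: 0.999
t 21.05 turn [0.2 0.3 0.6] shift now-axes [10.9 -4.7 30.8] shift end-axes [10.7 -4.7 30.9] open 0.999 F [-0.1 -0.1  0.1] q7 0.08 pos [ 0.4723 -0.0694  0.1309]
[[241.9, 174.4], [271.2, 174.7], [241.8, 145.3]]
```

View pics/w7.png

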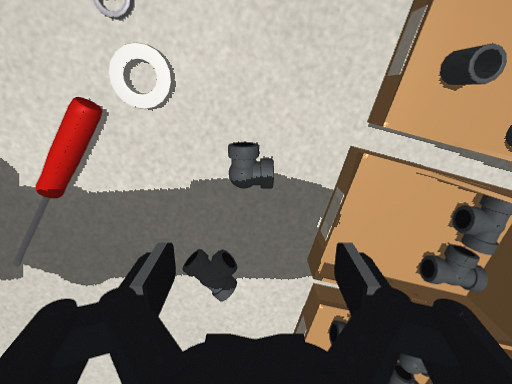

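View pics/t7.png

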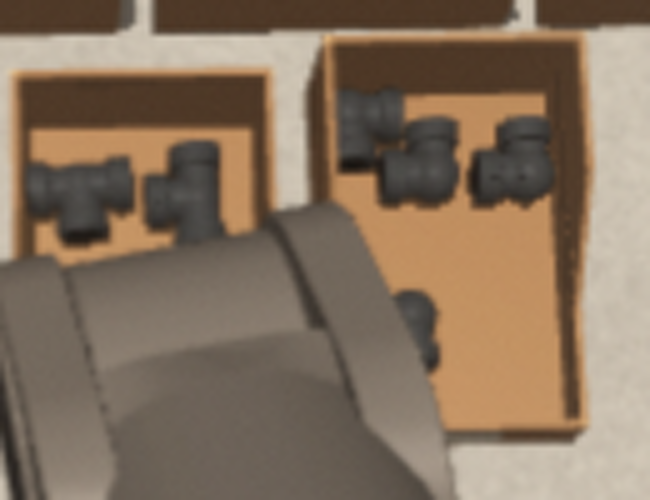

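The elbow shows its right mouth at (273,172) and its bend near (245,172), about 2 px off prediction, so I'll adjust the target by 2 mm. The first elbow lies on its carton floor.

```bash
python3 -m inch '[[[0.2,0.3,0.6],[12,-3,5],-1],[[0,0,0],[0,0,20],-1],[[0,0,0],[0,0,25],-1],[[0,0,0],[0,0,25],-1],[[0,0,0],[0,0,10],-1],[[0,0,0],[0,0,0],-1]]'; python3 go.py 0.4664 -.0579 0.001 14
```

```text
time_s: 21.75
tool_pos: [0.4681, -0.0576, 0.0415]
ee_rot: [0.619, 0.786, 0.001, -0.001]
force: [0.5, 0.6, 0.4]
opening: 0.997
t 21.75 turn [ 0.  -0.2 -0.4] shift now-axes [-0.1 -1.8 40.5] shift end-axes [ 0.1 -1.7 40.5] open 0.997 F [0.5 0.6 0.4] q7 -0.07 pos [ 0.4681 -0.0576  0.0415]
```

```bash
python3 -m inch '[[[0,0,-0.4],[0,-2,10],-1],[[0,0,0],[0,0,12],-1],[[0,0,0],[0,0,10],-1],[[0,0,0],[0,0,4],-0.7],[[0,0,0],[0,0,0],-0.4]]'; python3 go.py 0.4664 -.0579 0.001 14
```

```text
time_s: 22.25
tool_pos: [0.4673, -0.058, 0.0042]
ee_rot: [0.616, 0.788, 0.002, -0.0]
force: [0.4, 0.0, 0.1]
opening: 0.707
t 22.25 turn [ 0.2 -0.1 -0.1] shift now-axes [ 0.3 -0.9  3.2] shift end-axes [ 0.3 -0.9  3.2] open 0.707 F [0.4 0.  0.1] q7 -0.12 pos [ 0.4673 -0.058   0.0042]
```

```bash
python3 -m inch '[[[0,0,0],[0,0,2],-0.2],[[0,0,0],[0,0,0],1],[[0,0,0],[0,0,0],1],[[0,0,0],[0,0,0],1],[[0,0,0],[0,0,0],1],[[0,0,0],[0,0,0],1],[[0,0,0],[0,0,0],1],[[0,0,0],[0,0,-12],1],[[0,0,0],[0,0,-30],1],[[0,0,5],[0,0,-40],1]]' 50; python3 go.py 0.63 -0.272 0.13 0
```

```text
time_s: 23.25
tool_pos: [0.4648, -0.0575, 0.0847]
ee_rot: [0.65, 0.76, 0.0, -0.003]
force: [0.8, -0.7, 0.3]
opening: 0.475
t 23.25 turn [-0.2 -0.3  9. ] shift now-axes [-237.4  129.5  -47.1] shift end-axes [-214.5  165.2  -45.3] open 0.475 F [ 0.8 -0.7  0.3] q7 -0.08 pos [ 0.4648 -0.0575  0.0847]
```

```bash
python3 -m inch '[[[0,0,5],[-10,5,-35],1],[[0,0,4],[-30,20,-10],1],[[0,0,0],[-36,28,0],1],[[0,0,0],[-36,28,0],1],[[0,0,0],[-36,28,0],1],[[0,0,0],[-34,28,0],1],[[0,0,0],[-25,20,0],1],[[0,0,0],[-10,5,0],1],[[0,0,0],[0,0,0],1]]'; python3 go.py 0.63 -0.272 0.13 0
python3 - <<'E'
from h import *
f=grab_frame("wrist");cv2.imwrite("pics/w8.png",f["image"][:,:,::-1])
E
```

```text
time_s: 24.15
tool_pos: [0.6361, -0.2808, 0.1463]
ee_rot: [0.709, 0.705, 0.004, 0.001]
force: [-1.1, 0.3, -1.1]
opening: 0.478
t 24.15 turn [ 0.5 -0.2 -0.3] shift now-axes [ 8.7 -6.3 16.3] shift end-axes [ 8.8 -6.1 16.3] open 0.478 F [-1.1  0.3 -1.1] q7 0.15 pos [ 0.6361 -0.2808  0.1463]
```

View pics/w8.png

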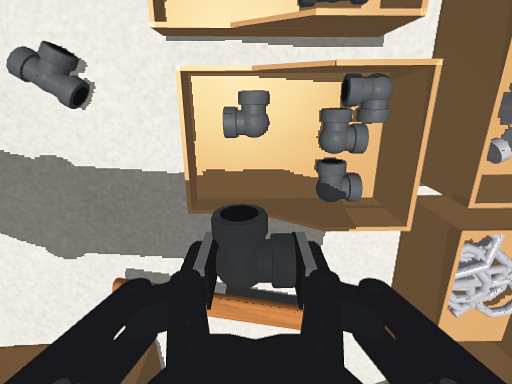

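```bash
python3 - <<'E'
from h import *
f=grab_frame("wrist")
print(ray(f,[(257,123)],.0185).round(4), ray(f,[(178,66),(188,213)],.035).round(4))
E
python3 -m inch '[[[0.5,-0.2,0],[9,-6,12],1],[[0,0,0],[0,0,22],1],[[0,0,0],[0,0,24],1],[[0,0,0],[0,0,24],1],[[0,0,0],[0,0,12],1],[[0,0,0],[0,0,0],1]]';python3 go.py 0.63 -0.272 0.006 0
```

```text
[[ 0.6397 -0.2238  0.0185]] [[ 0.574  -0.1755  0.035 ]
 [ 0.5716 -0.3082  0.035 ]]
time_s: 24.85
tool_pos: [0.6252, -0.2574, 0.0494]
ee_rot: [0.705, 0.709, -0.0, -0.002]
force: [-1.1, -1.1, -0.7]
opening: 0.474
t 24.85 turn [-0.2 -0.2  0.3] shift now-axes [-14.7   4.9  43.4] shift end-axes [-14.6   4.8  43.4] open 0.474 F [-1.1 -1.1 -0.7] q7 0.08 pos [ 0.6252 -0.2574  0.0494]
```

```bash
python3 -m inch '[[[0,0,0],[-16,5,0],1],[[0,0,0],[0,0,6],1],[[0,0,0],[0,0,8],1],[[0,0,0],[0,0,0],1]]';python3 go.py 0.63 -0.274 0.006 0
```

```text
time_s: 25.25
tool_pos: [0.6312, -0.2729, 0.0374]
ee_rot: [0.705, 0.71, 0.0, -0.001]
force: [-1.2, 0.3, -2.2]
opening: 0.473
t 25.25 turn [-0.1 -0.1  0.4] shift now-axes [-1.2 -1.2 31.4] shift end-axes [-1.1 -1.2 31.4] open 0.473 F [-1.2  0.3 -2.2] q7 0.1 pos [ 0.6312 -0.2729  0.0374]
```

```bash
python3 -m inch '[[[0,0,0],[-1,-1,8],1],[[0,0,0],[0,0,8],1],[[0,0,0],[0,0,8],1],[[0,0,0],[0,0,3],1],[[0,0,0],[0,0,1],1],[[0,0,0],[0,0,0],1]]';python3 go.py 0.63 -0.274 0.006 0
```

```text
time_s: 25.85
tool_pos: [0.6301, -0.2734, 0.0071]
ee_rot: [0.704, 0.71, 0.0, -0.002]
force: [-0.1, 0.8, -1.4]
opening: 0.474
t 25.85 turn [-0.1 -0.2  0.4] shift now-axes [-0.6 -0.1  1.1] shift end-axes [-0.6 -0.1  1.1] open 0.474 F [-0.1  0.8 -1.4] q7 0.09 pos [ 0.6301 -0.2734  0.0071]
```

```bash
python3 -m inch '[[[0,0,0],[0,0,1],1],[[0,0,0],[0,0,0],-0.1],[[0,0,0],[0,0,0],-0.3],[[0,0,0],[0,0,0],-0.3],[[0,0,0],[0,0,-20],-0.3],[[0,0,0],[0,0,-40],-0.3],[[0,0,0],[0,0,-40],-0.3],[[0,0,-6],[0,-10,-20],-1],[[0,0,-8],[20,-40,0],-1],[[0,0,-8],[10,-45,0],-1]]';python3 go.py .4565 -.178 0.13 57.9
```

```text
time_s: 26.85
tool_pos: [0.5353, -0.2577, 0.1318]
ee_rot: [0.55, 0.835, 0.002, 0.0]
force: [-0.7, -1.2, -0.5]
opening: 1.0
t 26.85 turn [  0.2  -0.  -34.7] shift now-axes [104.4 -41.    1.8] shift end-axes [109.1  25.7   1.8] open 1.0 F [-0.7 -1.2 -0.5] q7 0.53 pos [ 0.5353 -0.2577  0.1318]
```

```bash
python3 -m inch '[[[0,0,-8],[36,-12,0],-1],[[0,0,-8],[36,-4,0],-1],[[0,0,-8],[24,2,0],-1],[[0,0,-8],[5,5,0],-1],[[0,0,-2],[0,0,0],-1],[[0,0,0],[0,0,0],-1]]';python3 go.py .4565 -.178 0.13 57.9
python3 - <<'E'
from h import *
f=grab_frame("wrist");cv2.imwrite("pics/w9.png",f["image"][:,:,::-1])
o=(.4521,-.185);a=np.radians(327.9);x=np.array([np.cos(a),np.sin(a)]);y=np.array([-x[1],x[0]])
print(proj(f,[[*(o+d),z] for d,z in((0*x,.0145),(.028*x,.0145),(-.028*x,.0145),(.028*y,.0145))]).round(1).tolist())
f=grab_frame("top");crop(f["image"],250,80,380,180,"pics/t9.png",5)
E
```

```text
time_s: 27.45
tool_pos: [0.465, -0.1734, 0.1335]
ee_rot: [0.269, 0.963, -0.001, 0.002]
force: [0.1, 0.2, -0.7]
opening: 0.999
t 27.45 turn [-0.1  0.2  0.8] shift now-axes [ 4.9 -8.3  3.5] shift end-axes [ 4.7 -8.4  3.5] open 0.999 F [ 0.1  0.2 -0.7] q7 1.0 pos [ 0.465  -0.1734  0.1335]
[[237.6, 176.6], [237.7, 203.4], [237.4, 147.9], [266.5, 177.0]]
```

View pics/w9.png

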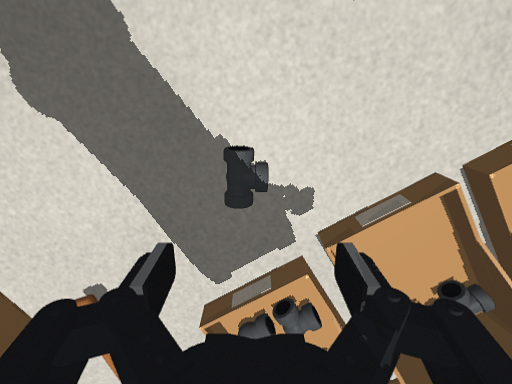

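View pics/t9.png

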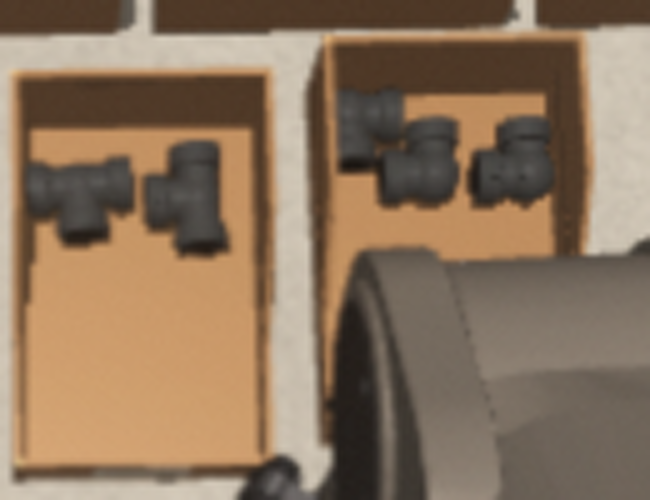

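The tee's run is centred at (238,177) with its branch mouth at (268,177), matching prediction.

```bash
python3 -m inch '[[[0,0.2,0.8],[5,-8,5],-1],[[0,0,0],[0,0,20],-1],[[0,0,0],[0,0,25],-1],[[0,0,0],[0,0,25],-1],[[0,0,0],[0,0,10],-1],[[0,0,0],[0,0,0],-1]]'; python3 go.py .4568 -.1776 0.001 57.9
```

```text
time_s: 28.15
tool_pos: [0.4546, -0.1812, 0.0448]
ee_rot: [0.284, 0.959, -0.001, -0.0]
force: [-0.7, -0.4, 0.3]
opening: 1.001
t 28.15 turn [-0.2  0.  -0.9] shift now-axes [ 0.1  4.3 43.7] shift end-axes [ 0.   4.2 43.8] open 1.001 F [-0.7 -0.4  0.3] q7 0.87 pos [ 0.4546 -0.1812  0.0448]
```

```bash
python3 -m inch '[[[0,0,-0.9],[0,4,10],-1],[[0,0,0],[0,0,12],-1],[[0,0,0],[0,0,10],-1],[[0,0,0],[0,0,6],-0.7],[[0,0,0],[0,0,0],-0.4]]'; python3 go.py .4568 -.1776 0.001 57.9
```

```text
time_s: 28.65
tool_pos: [0.458, -0.1784, 0.0054]
ee_rot: [0.276, 0.961, -0.002, 0.001]
force: [-1.2, -0.3, -0.4]
opening: 0.71
t 28.65 turn [-0.1  0.2  0. ] shift now-axes [1.4 0.1 4.4] shift end-axes [1.4 0.1 4.4] open 0.71 F [-1.2 -0.3 -0.4] q7 0.81 pos [ 0.458  -0.1784  0.0054]
```

```bash
python3 -m inch '[[[0,0,0],[1,0,3],-0.2],[[0,0,0],[0,0,0],1],[[0,0,0],[0,0,0],1],[[0,0,0],[0,0,0],1],[[0,0,0],[0,0,0],1],[[0,0,0],[0,0,0],1],[[0,0,0],[0,0,0],1],[[0,0,0],[0,0,-12],1],[[0,0,-5],[0,0,-30],1],[[0,0,-8],[0,0,-40],1]]' 50; python3 go.py 0.616 -0.078 0.13 90
```

```text
time_s: 29.65
tool_pos: [0.4547, -0.1761, 0.0848]
ee_rot: [0.163, 0.987, -0.001, -0.003]
force: [0.9, -1.2, -2.0]
opening: 0.452
t 29.65 turn [ -0.1  -0.3 -18.8] shift now-axes [-121.   144.7  -46.1] shift end-axes [-161.3   98.1  -45.2] open 0.452 F [ 0.9 -1.2 -2. ] q7 1.13 pos [ 0.4547 -0.1761  0.0848]
```

```bash
python3 -m inch '[[[0,0,-8],[0,10,-35],1],[[0,0,-8],[-15,20,-10],1],[[0,0,-3],[-30,20,0],1],[[0,0,0],[-38,20,0],1],[[0,0,0],[-38,18,0],1],[[0,0,0],[-25,12,0],1],[[0,0,0],[-10,2,0],1],[[0,0,0],[0,0,0],1]]'; python3 go.py 0.616 -0.078 0.13 90
python3 - <<'E'
from h import *
f=grab_frame("wrist");cv2.imwrite("pics/w10.png",f["image"][:,:,::-1])
E
```

```text
time_s: 30.45
tool_pos: [0.6229, -0.0748, 0.1434]
ee_rot: [-0.01, 1.0, -0.003, 0.001]
force: [-0.6, 0.1, -1.7]
opening: 0.451
t 30.45 turn [-0.3  0.1  1.2] shift now-axes [ 7.  -3.  13.4] shift end-axes [ 6.9 -3.2 13.4] open 0.451 F [-0.6  0.1 -1.7] q7 1.23 pos [ 0.6229 -0.0748  0.1434]
```

View pics/w10.png

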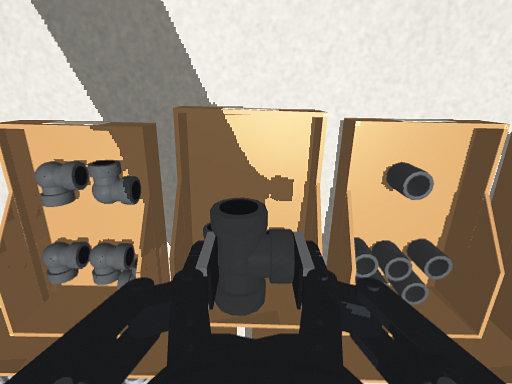

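The tee is held squarely and its carton is below, front rim from (174,108) to (327,111). Both elbows (left) and the coupling (right) sit on their floors.

```bash
python3 - <<'E'
from h import *
f=grab_frame("wrist")
print(ray(f,[(174,107),(327,110)],.035).round(4))
E
python3 -m inch '[[[-0.3,0,1.2],[7,-3,12],1],[[0,0,0],[0,0,22],1],[[0,0,0],[0,0,24],1],[[0,0,0],[0,0,22],1],[[0,0,0],[0,0,10],1],[[0,0,0],[0,0,0],1]]';python3 go.py 0.616 -0.078 0.006 90
```

```text
[[ 0.5532 -0.1462  0.035 ]
 [ 0.553  -0.0148  0.035 ]]
time_s: 31.15
tool_pos: [0.6059, -0.087, 0.0487]
ee_rot: [0.007, 1.0, -0.002, -0.001]
force: [-0.4, 1.1, -1.7]
opening: 0.457
t 31.15 turn [-0.2 -0.1 -0.8] shift now-axes [-10.1   9.4  42.6] shift end-axes [-10.1   9.   42.7] open 0.457 F [-0.4  1.1 -1.7] q7 1.14 pos [ 0.6059 -0.087   0.0487]
```

```bash
python3 -m inch '[[[0,0,-0.8],[-6,9,0],1],[[0,0,0],[0,0,8],1],[[0,0,0],[0,0,10],1],[[0,0,0],[0,0,8],1],[[0,0,0],[0,0,4],1],[[0,0,0],[0,0,0],1]]';python3 go.py 0.612 -0.078 0.006 90
```

```text
time_s: 31.75
tool_pos: [0.6131, -0.0781, 0.0186]
ee_rot: [0.0, 1.0, -0.002, 0.0]
force: [0.7, 0.5, -1.0]
opening: 0.452
t 31.75 turn [-0.3  0.  -0. ] shift now-axes [ 1.1  0.2 12.5] shift end-axes [ 1.1  0.1 12.6] open 0.452 F [ 0.7  0.5 -1. ] q7 1.11 pos [ 0.6131 -0.0781  0.0186]
```

```bash
python3 -m inch '[[[-0.3,0,0],[0,0,6],1],[[0,0,0],[0,0,4],1],[[0,0,0],[0,0,1.5],1],[[0,0,0],[0,0,0],1]]';python3 go.py 0.612 -0.078 0.006 90
```

```text
time_s: 32.15
tool_pos: [0.6134, -0.0782, 0.0067]
ee_rot: [0.001, 1.0, 0.0, 0.0]
force: [-3.3, 0.8, 6.3]
opening: 0.452
t 32.15 turn [ 0.   0.1 -0.1] shift now-axes [1.4 0.2 0.7] shift end-axes [1.4 0.2 0.7] open 0.452 F [-3.3  0.8  6.3] q7 1.11 pos [ 0.6134 -0.0782  0.0067]
```

Contact felt (6 N up). Releasing and retreating over the loose area.

```bash
python3 -m inch '[[[0,0,0],[0,0,0],-0.05],[[0,0,0],[0,0,0],-0.3],[[0,0,0],[0,0,0],-0.3],[[0,0,0],[0,0,-20],-0.3],[[0,0,0],[0,0,-40],-0.3],[[0,0,0],[0,0,-40],-0.3],[[0,0,0],[20,0,-20],-0.3],[[0,0,0],[40,0,0],-0.3],[[0,0,0],[40,0,0],-0.3],[[0,0,0],[40,0,0],-0.3]]'
python3 -m inch '[[[0,0,0],[20,30,0],-0.3],[[0,0,0],[0,10,0],-0.3],[[0,0,0],[0,0,0],-0.3],[[0,0,0],[0,0,0],-0.3]]'
python3 - <<'E'
from h import *
for n in("top","scene","wrist"):
    f=grab_frame(n);i=f["image"]
    cv2.imwrite(f"pics/{n}_e.png",cv2.resize(i[:,:,::-1],None,fx=1.5,fy=1.5,interpolation=cv2.INTER_CUBIC))
    if n=="top":crop(i,110,80,380,180,"pics/t_e2.png",2.9)
E
```

```text
time_s: 33.15
tool_pos: [0.4744, -0.0757, 0.139]
ee_rot: [-0.001, 1.0, 0.001, 0.004]
force: [1.3, 0.5, 0.9]
opening: 0.651
time_s: 33.55
tool_pos: [0.4502, -0.0365, 0.143]
ee_rot: [-0.0, 1.0, -0.003, 0.005]
force: [0.3, 0.0, -0.2]
opening: 0.65
```

View pics/top_e.png

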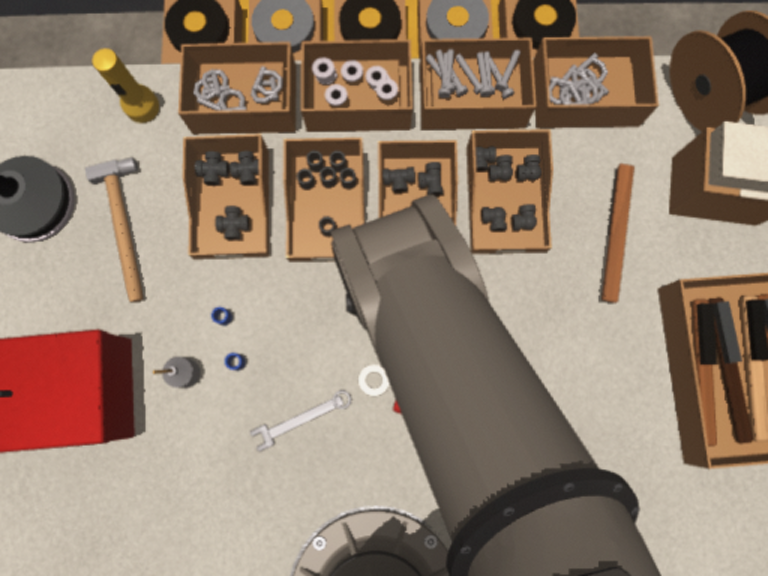

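View pics/scene_e.png

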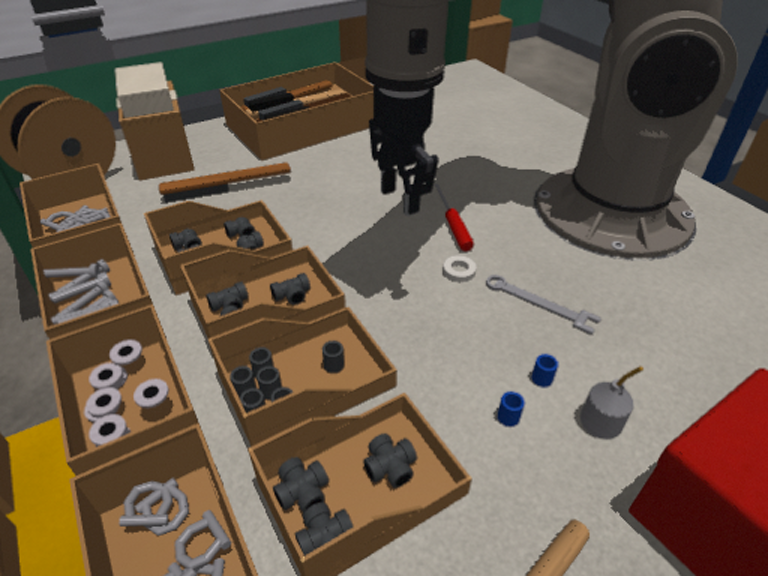

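View pics/wrist_e.png

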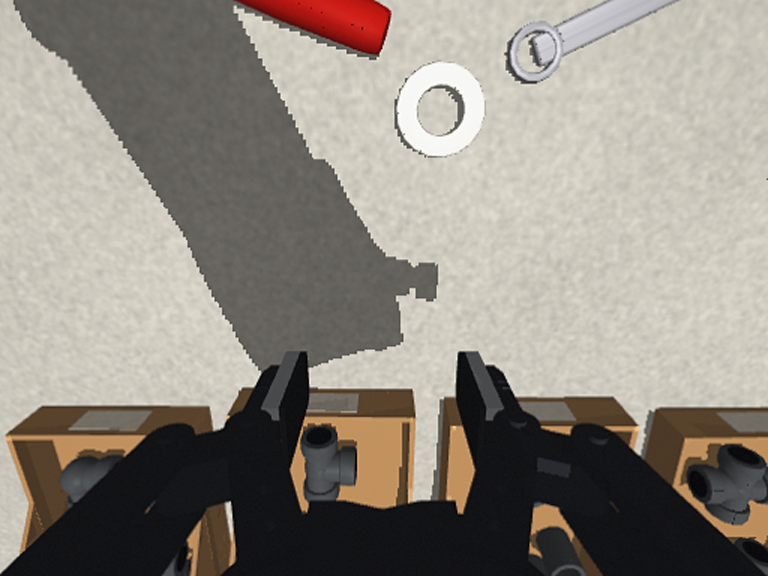

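All five fittings lie in their own cartons: cross at (232,222), coupling (327,226) and elbows (494,218) and (524,217) in the top picture, with the tee visible in the scene and wrist views. The can is upright and in the same place. Handing in.

```bash
python3 - <<'E'
from fit import *
f=grab_frame("top")
print("can",ray(f,[(120,248)],.05).round(3))
print(job_done())
E
```

```text
can [[0.367 0.313 0.05 ]]
the job is handed in; nothing more can be done
None
```

All five fittings are in their own cartons, lying flat on the clear floor (the coupling on end), and I handed the job in at about 34 s of the 125 s. No verdict came back.

- **How each was placed:** I found each fitting in the top picture and checked it in the wrist view. I set each one down within about 1 mm of the floor, then released it.
- **Last pictures:** In the final top, scene and wrist pictures each fitting sits well inside its carton, apart from the stock. The tee was hidden by the arm in the top picture, so I checked it in the other two. The gripper is open and clear of everything.
- **Oil can:** It stands upright in the pictures, and by eye it is where it was. My final printed "can" figure reused the start pixel, so it is no separate check.
- **Disagreements:** The wrist and top cameras differed by about 2 to 7 mm on fitting and carton positions. The arm also drifted up to about 15 mm sideways on fast descents. I corrected both before each grasp and release. I did not measure the final poses again after release; they rest on the tool readings at release and on these pictures.

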